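# Make up a grinding kit and a storage kit

## Robot

A 6-joint arm with a two-finger parallel gripper is mounted at the origin on a cart in front of the work surface, level with it; the furniture and walls round the work are solid. World frame = base frame: x ahead of the robot, y to its left, z up, the work surface at z = 0. Lengths are in mm, angles in rad, forces in N, time in s.
With the tool pointing down it reaches from about 300 to 1000 mm from the base axis. Payload 5.1 kg.
Tool frame: the origin (TCP) lies on the front face of the gripper's body, between the roots of the fingers; the fingertips stand 78 mm ahead of it and the grasp point (between the pads) lies 59 mm ahead of it; z points along the fingers, y is the line along which they close (so a half turn about z gives the same grasp; the last joint's range is limited). The gripper opens to 95 mm and grips with 3 to 60 N. Pads are 20 mm wide; open, the fingers measure 119 mm over their backs; the gripper's body (75 mm by 180 mm) begins 59 mm behind the grasp point.
Start: joints at [1.017, 0.124, 1.65, -0, 1.367, -0.083], TCP at [294.857, 579.262, 292.256] pointing down, gripper open.
Joint ranges: [-2.61, 2.61], [-1.02, 2.33], [0.03, 2.71], [-1.35, 4.49], [0.32, 2.68], [-2.91, 2.91]. Speed limits (rad/s): [2.57, 2.57, 3.14, 3.14, 3.14, 3.14].

## Interface

Orientations are given as a unit quaternion [x, y, z, w].
In Python, from cell import robot, imaging gives the robot as it stands.
- The arm moves only by the tool jog_arm, never from a script. Its argument "moves" is a list of rows, each a list of 3 entries, a list of its own where there are three numbers: the shift along the world's x, y, z in units of 6 cm (1.0 is 6 cm), then the turn, a rotation vector about the world's x, y, z in units of 6 degrees (1.0 is 6 degrees), then the opening, from 0 (shut) to 1 (fully open). In form: [[[tx, ty, tz], [ax, ay, az], hand], ...]. A call has 1 to 5 rows; each row shifts and turns the commanded pose from where the row before left it; what a row does not reach is not made up. A row lasts 1/8 s, in which the tool goes at most 62.5 mm and 10.7 degrees, less where a joint would pass 70% of its speed; a pose out of reach is approached as far as the arm can. A call with a number of a shift or a turn outside -1 to 1 is refused whole. A call with a gripper value outside its range is refused whole. The fingers move at their own pace and stop on an object; "force" is the grip in N (left out, the last holds). Time passes only in rows, so rows that do not move let the fingers close. It gives the time, the measured TCP pose, the force, the opening and the grip force at its end, in the units of the state.
- robot.observe(): the state, without advancing time (a new reading comes with each control period).
- imaging.capture(name): name is "side" or "top"; returns (picture, depth): 480x640x3 uint8, red, green, blue; 480x640 float32, mm along the optical axis (not along the pixel's ray), 0 where there is no reading.
- imaging.calibration(name): a dict with "camera_matrix" (3x3 intrinsics, pixels), "dist" ([k1, k2, p1, p2, k3] as OpenCV has them; the pictures are not rectified), "xyz" and "attitude" of the camera in the world. Camera axes: x right, y up, looking along -z (the intrinsics and any distortion apply to the point x, -y, -z); pixel columns grow to the right and rows downward; lengths in mm; the calibration is good to about 2 mm. A picture is of the moment at which its call begins. calibration takes no time and is no camera call.
- robot.finish_job(): hands the job in; it is judged then, once.
The state is a dict: "t": time; "joint_positions": joint angles; "dq": joint speeds; "effort": joint torques, N m; "eef_pos": TCP position; "tool_rot": TCP orientation; "contact_force": force on the tool from outside, world axes, zero at the start; "ft_torque": the same for the moment, N m; "width": finger opening in mm; "grasp_force": force on a finger pad.
Only numpy, scipy, OpenCV 4.12 (cv2) and the standard library are available. Lean on these libraries where they do the work, as an engineer would, in place of code of your own. Each camera call takes 0.05 s, during which the arm holds its last target. There are 200 camera calls.

## Task

Make up two sample kits from the stock on the desk: in the long three-bay tray the tall narrow jar (wide bay), the pestle (middle bay) and one vial (small end bay); in the short two-bay tray the low jar of middle width (wide bay) and the other vial (small bay). Set each thing down gently, without dropping it, upright on the floor of its bay. Leave the big, widest jar standing where it is, and do not run the arm into the monitor at the left.

Things in the scene. Friction and masses are not known exactly. Their poses are not given: they have to be found in the camera images.
- tall_jar: the tall narrow sample jar, white with a black lid, standing upright; round, 47 mm diameter, 64 mm high, about 110 g. Origin: centre of its underside, z up its axis.
- low_jar: the low sample jar of middle width, white with a blue lid, standing upright; round, 51 mm diameter, 46 mm high, about 110 g. Origin: centre of its underside, z up its axis.
- pestle: pale stone pestle standing on its foot, waisted in the middle; 27 mm diameter, 72 mm high, about 60 g; it grips as a straight round rod about 26 mm thick. Origin: centre of its underside, z up its axis.
- vial_a: one of two alike white-capped clear sample vials standing upright; 28 mm diameter up to 45 mm high, then a 22 mm cap, 58 mm high in all; about 30 g. Origin: centre of its underside, z up its axis.
- vial_b: one of two alike white-capped clear sample vials standing upright; 28 mm diameter up to 45 mm high, then a 22 mm cap, 58 mm high in all; about 30 g. Origin: centre of its underside, z up its axis.
- big_jar: the big, widest sample jar, white with a white lid, a spare to be left alone, standing upright; round, 59 mm diameter, 53 mm high, about 110 g. Origin: centre of its underside, z up its axis.
- long_tray: long three-bay grey plastic tray, fixed, open on top; 204 mm long (its y), 84 mm wide (its x); floor and walls 4 mm thick, wall tops 14 mm above the desk. Bays, each 76 mm across: wide, 76 mm long, centre y = -60 mm; middle, 56 mm long, y = +10 mm; small end bay, 56 mm long, y = +70 mm. 9 mm lips at both ends. Origin: centre of its underside, z up.
- short_tray: short two-bay grey plastic tray, fixed, open on top; 144 mm long (its y), 84 mm wide (its x); floor and walls 4 mm thick, wall tops 14 mm above the desk. Bays, each 76 mm across: wide, 76 mm long, centre y = -30 mm; small, 56 mm long, y = +40 mm. 9 mm lips at both ends. Origin: centre of its underside, z up. Clutter: a fixed monitor, 376 mm high, fills world x over 0.52, y over 0.30 m.

How it is judged (in metres and radians):
At the end, for the whole second after the job is handed in: Tall jar, pestle and one vial stand in the wide, middle and end bays of the long tray, low jar and other vial in the wide and small bays of the short tray: anywhere inside the bay, on its floor (within 5 mm), upright within 0.12 rad, at rest. The big jar stands within 25 mm of its start (x of tall_jar in the frame of long_tray between -0.03 and 0.03 m and y of tall_jar in the frame of long_tray between -0.079 and -0.041 m and z of tall_jar in the frame of long_tray between 0 and 0.009 m and x of pestle in the frame of long_tray between -0.03 and 0.03 m and y of pestle in the frame of long_tray between -0.009 and 0.029 m and z of pestle in the frame of long_tray between 0 and 0.009 m and x of low_jar in the frame of short_tray between -0.03 and 0.03 m and y of low_jar in the frame of short_tray between -0.049 and -0.011 m and z of low_jar in the frame of short_tray between 0 and 0.009 m and (((x of vial_a in the frame of long_tray between -0.03 and 0.03 m and y of vial_a in the frame of long_tray between 0.051 and 0.089 m and z of vial_a in the frame of long_tray between 0 and 0.009 m) and (x of vial_b in the frame of short_tray between -0.03 and 0.03 m and y of vial_b in the frame of short_tray between 0.021 and 0.059 m and z of vial_b in the frame of short_tray between 0 and 0.009 m)) or ((x of vial_b in the frame of long_tray between -0.03 and 0.03 m and y of vial_b in the frame of long_tray between 0.051 and 0.089 m and z of vial_b in the frame of long_tray between 0 and 0.009 m) and (x of vial_a in the frame of short_tray between -0.03 and 0.03 m and y of vial_a in the frame of short_tray between 0.021 and 0.059 m and z of vial_a in the frame of short_tray between 0 and 0.009 m))) and angle between each of tall_jar, low_jar, pestle, vial_a, vial_b, big_jar's own z axis and vertical below 0.12 rad and linear speed of each of tall_jar, low_jar, pestle, vial_a, vial_b, big_jar below 0.03 m/s and distance of big_jar from where it was at the start of the episode below 0.025 m); the robot touches nothing.
It fails at once if one of the five things is dropped or thrown: it moves faster than 0.7 m/s near the desk (underside below 60 mm) with no finger on it (a free fall of about 25 mm) ((linear speed of tall_jar above 0.7 m/s and height (world z) of tall_jar below 0.06 m and contact force between the fingers and tall_jar below 0.01 N) or (linear speed of low_jar above 0.7 m/s and height (world z) of low_jar below 0.06 m and contact force between the fingers and low_jar below 0.01 N) or (linear speed of pestle above 0.7 m/s and height (world z) of pestle below 0.06 m and contact force between the fingers and pestle below 0.01 N) or (linear speed of vial_a above 0.7 m/s and height (world z) of vial_a below 0.06 m and contact force between the fingers and vial_a below 0.01 N) or (linear speed of vial_b above 0.7 m/s and height (world z) of vial_b below 0.06 m and contact force between the fingers and vial_b below 0.01 N)).
It also fails if it takes over 122 s, if anything falls off the work surface, if the arm or the gripper's body presses on something with over 40 N, if the wrist force passes 120 N, or if a joint passes its speed limit or range.

## Working session

There is one attempt and no reset: what is moved stays moved. The work goes in short steps, Python scripts to look and compute and a tool call to move; the robot and the scene stay as the last step left them, time stands still between calls to the robot, and variables do not carry over. Pictures are saved under pics/ and viewed, at most 14 in all, crops included, and the job is handed in when it is done.

Besides the shell and the picture viewer there is one more tool, called after "Emit:" as name(argument=value, ...) on one line, values as JSON. jog_arm: Moves the arm, as the interface text tells. Shifts and turns lie within -1 to 1; 1 stands for 6 cm of shift or 6 degrees of turn. Its arguments: {"type":"object","properties":{"moves":{"type":"array","items":{"type":"array"}},"force":{"type":"number"}},"required":["moves"]}

```bash
ls; mkdir -p pics; python3 - <<'E'
from cell import robot, imaging
import cv2,numpy as np
for n in("top","side"):
    p,d=imaging.capture(n); cv2.imwrite(f"pics/{n}0.png",p[:,:,::-1]); np.save(f"pics/{n}0.npy",d)
    c=imaging.calibration(n); print(n,c, (d==0).mean())
print(robot.observe())
E
```

```text
pics
top {'camera_matrix': array([[495.67095506,   0.        , 315.58235218],
       [  0.        , 495.67095506, 238.99589331],
       [  0.        ,   0.        ,   1.        ]]), 'dist': array([-0.12360891,  0.        ,  0.        ,  0.        ,  0.        ]), 'xyz': array([ 375.69808028, -105.24813993, 1136.3117984 ]), 'attitude': array([-0.0504905 ,  0.03603642,  0.71528164, -0.69607777])} 0.004169921875
side {'camera_matrix': array([[480.05353764,   0.        , 331.81103458],
       [  0.        , 480.05353764, 242.4103664 ],
       [  0.        ,   0.        ,   1.        ]]), 'dist': array([-0.00939486,  0.        ,  0.        ,  0.        ,  0.        ]), 'xyz': array([443.87664285, 642.64207841, 633.85876242]), 'attitude': array([-0.01600725,  0.44038912,  0.89629883, -0.04949353])} 0.003990885416666667
{'t': 0.1, 'joint_positions': array([ 1.01738289e+00,  1.24429710e-01,  1.65152674e+00, -1.94309510e-05,
        1.36754573e+00, -8.25998073e-02]), 'dq': array([-0.0009076 , -0.00145271, -0.00413322,  0.00031042,  0.00107412,
       -0.00136593]), 'effort': array([ 2.51065667e-04, -4.18883300e+01, -3.61095142e+01,  7.77353346e-02,
        4.61801724e-02, -6.71648286e-05]), 'eef_pos': array([294.64302697, 578.88606455, 291.12276555]), 'tool_rot': array([ 2.33236579e-01,  9.72419553e-01, -9.09865606e-04, -2.89492467e-04]), 'contact_force': array([-0.16055082, -0.2688692 , -0.50363302]), 'ft_torque': array([ 0.00286901, -0.00410747, -0.02989209]), 'grasp_force': 0.0, 'width': 95.0944267446412}
```

View pics/top0.png

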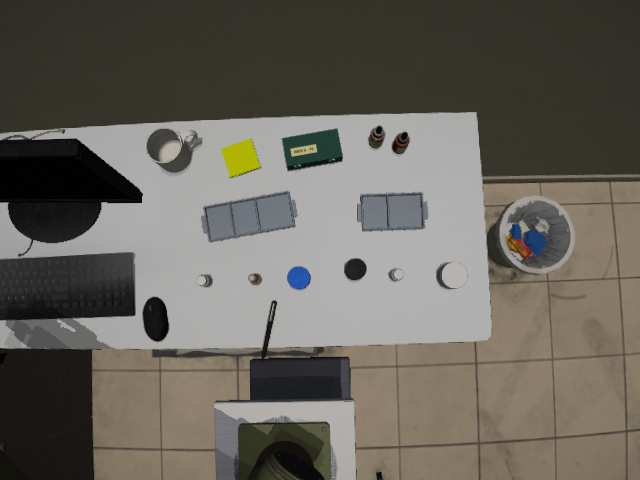

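View pics/side0.png

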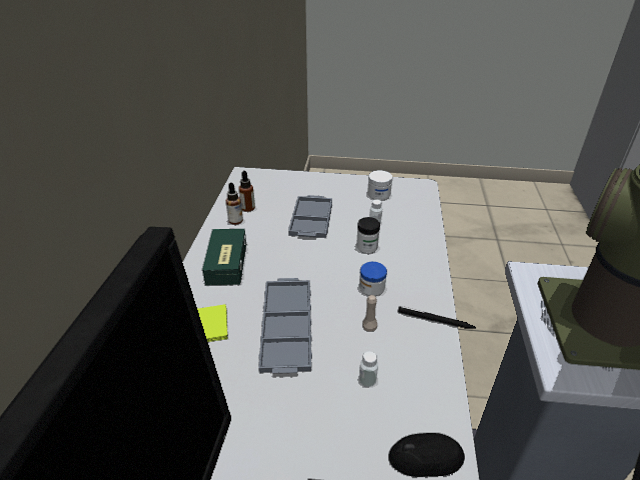

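The top view shows, left to right, a vial (203,281), the pestle (254,279), the blue low jar (299,278), the black-lidded tall jar (355,269), a vial (397,274) and the big jar (453,275). The long tray is at (250,217) and the short tray at (392,212). The side view shows everything upright, with a pen lying in front.

```bash
cat > h.py <<'E'
from cell import robot, imaging
import cv2,numpy as np
from scipy.spatial.transform import Rotation as R
def rays(n,uv):
    c=imaging.calibration(n)
    p=cv2.undistortPoints(np.asarray(uv,float).reshape(-1,1,2),c["camera_matrix"],c["dist"])[:,0]
    return c["xyz"],R.from_quat(c["attitude"]).apply(np.c_[p[:,0],-p[:,1],-np.ones(len(p))])
def onplane(n,uv,z):
    o,d=rays(n,uv); return o+d*((z-o[2])/d[:,2])[:,None]
def cloud(n,depth):
    v,u=np.mgrid[:480,:640]; o,d=rays(n,np.c_[u.ravel(),v.ravel()])
    return (o+d*depth.ravel()[:,None]).reshape(480,640,3)
E
python3 - <<'E'
from h import *
for n,boxes in(("top",dict(vialL=(203,281),pestle=(254,279),low=(299,278),tall=(355,269),vialR=(397,274),big=(453,275))),("side",dict(vialL=(369,368),pestle=(370,313),low=(373,277),tall=(368,234),vialR=(376,210),big=(380,185)))):
    P=cloud(n,np.load(f"pics/{n}0.npy")); 
    desk=P[300:330,350:450,2] if n=="top" else P[255:300,410:440,2]
    z0=np.median(desk); print(n,"desk z",z0,desk.std())
    m=((P[...,2]-z0>12)).astype(np.uint8)
    k,lab,st,ce=cv2.connectedComponentsWithStats(m)
    for nm,(u,v) in boxes.items():
        l=lab[v,u]; q=P[lab==l]; top=np.percentile(q[:,2],97); t=q[q[:,2]>top-6]
        print(nm,l,len(q),"top",top.round(1),"cen",((t.max(0)+t.min(0))/2).round(1),"ext",(t.max(0)-t.min(0)).round(1),"mean",t.mean(0).round(1))
# trays: colour mask
img=cv2.imread("pics/top0.png"); hsv=cv2.cvtColor(img,cv2.COLOR_BGR2HSV); g=cv2.cvtColor(img,cv2.COLOR_BGR2GRAY)
for nm,(x0,y0,x1,y1) in dict(long=(190,180,310,250),short=(345,180,440,240)).items():
    m=np.zeros_like(g); m[y0:y1,x0:x1]=(g[y0:y1,x0:x1]<160)*255
    cs=max(cv2.findContours(m,0,1)[0],key=cv2.contourArea)
    w=onplane("top",cs[:,0],14.)[:,:2].astype(np.float32)
    print(nm,cv2.minAreaRect(w), "box",cv2.boxPoints(cv2.minAreaRect(w)).round(0).tolist())
    cv2.imwrite(f"pics/{nm}.png",cv2.resize(img[y0:y1,x0:x1],None,fx=6,fy=6,interpolation=cv2.INTER_CUBIC))
E
```

```text
top desk z 0.6294725083316735 85.27326972993808
vialL 631 160 top 61.0 cen [425.2 169.5  60.1] ext [17.9 23.1  9.3] mean [425.4 169.6  58.4]
pestle 628 102 top 74.0 cen [428.5  55.3  71.6] ext [13.1 14.9  6.7] mean [428.4  55.9  71.5]
low 619 421 top 50.2 cen [413.6 -62.3 590.3] ext [  75.7   85.8 1092.1] mean [426.8 -44.3  53.2]
tall 602 387 top 68.3 cen [ 419.9 -148.9  599.3] ext [  88.5   87.4 1074. ] mean [ 441.1 -168.8   79. ]
vialR 623 144 top 61.4 cen [ 428.  -263.3   59.5] ext [19.5 19.9  8. ] mean [ 428.2 -262.9   58.5]
big 606 651 top 57.6 cen [ 412.8 -259.3  594. ] ext [  74.3  308.  1084.5] mean [ 421.8 -384.3   59. ]
side desk z -1.1862818870004617 17.313856711617778
vialL 493 489 top 57.8 cen [430.3 401.7 342.8] ext [ 27.1 481.8 582. ] mean [427.4 178.9  63.5]
pestle 368 311 top 71.8 cen [433.4 347.1 350. ] ext [ 21.  591.  567.7] mean [431.4 133.5 141.2]
low 324 712 top 46.4 cen [428.4 287.1 337.2] ext [ 49.3 711.1 593.3] mean [428.5 -36.7  47.5]
tall 233 876 top 63.4 cen [444.  190.  345.6] ext [ 45.6 905.2 576.4] mean [ 443.3 -164.7   63.7]
vialR 233 876 top 63.4 cen [444.  190.  345.6] ext [ 45.6 905.2 576.4] mean [ 443.3 -164.7   63.7]
big 189 567 top 53.6 cen [425.  115.1 340.8] ext [  55.9 1055.1  586.2] mean [ 424.5 -369.8   58.2]
long ((571.3340454101562, 69.19206237792969), (91.13737487792969, 222.82412719726562), 8.771047592163086) box [[509.0, 172.0], [543.0, -48.0], [633.0, -34.0], [599.0, 186.0]]
short ((573.4094848632812, -261.3757019042969), (90.31561279296875, 162.91485595703125), 0.1278405785560608) box [[528.0, -180.0], [528.0, -343.0], [619.0, -343.0], [618.0, -180.0]]
```

```bash
python3 - <<'E'
import cv2,numpy as np
a=cv2.imread("pics/long.png");b=cv2.imread("pics/short.png");a=cv2.resize(a,(600,350));b=cv2.resize(b,(400,253))
o=np.zeros((600,600,3),np.uint8);o[:350]=a;o[350:,:400]=b[:250];cv2.imwrite("pics/trays.png",o)
E
```

```text
(no output)
```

View pics/trays.png

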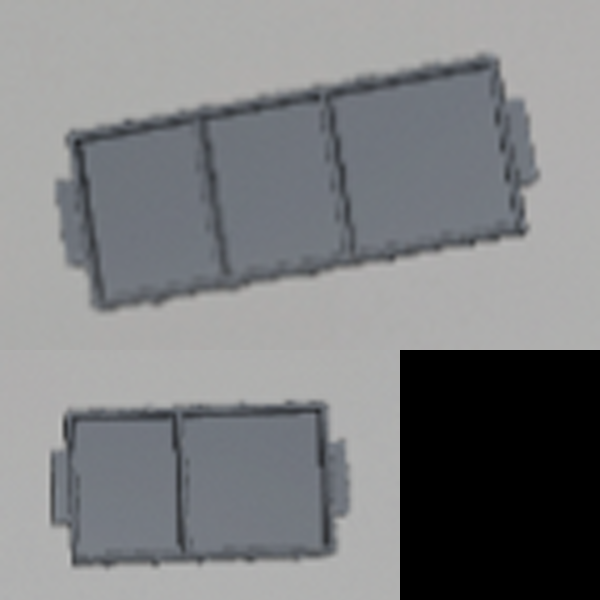

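The wide bays lie on the −y side of both trays; the long tray is turned about 9°. Next I refine the jar centres and check the heights of the clutter behind.

```bash
python3 - <<'E'
from h import *
img=cv2.imread("pics/top0.png"); d=np.load("pics/top0.npy"); P=cloud("top",d)
b,g,r=[img[...,i].astype(int) for i in range(3)]
def cen(m,c,rad,z,nm):
    k=np.zeros(m.shape,np.uint8);cv2.circle(k,c,rad,1,-1);k&=m.astype(np.uint8)
    cs=max(cv2.findContours(k,0,1)[0],key=cv2.contourArea);(u,v),rr=cv2.minEnclosingCircle(cs);M=cv2.moments(cs)
    print(nm,onplane("top",[[u,v],[M['m10']/M['m00'],M['m01']/M['m00']]],z)[:,:2].round(1).tolist(),rr)
cen((b-r>60),(299,278),22,46,"low");cen((r<60),(355,269),20,64,"tall")
for nm,c,H,h in(("vialL",(203,281),58,8),("pestle",(254,279),72,8),("vialR",(397,274),58,8),("low",(299,278),46,15),("tall",(355,269),64,15),("big",(453,275),53,18)):
    q=P[c[1]-h:c[1]+h+1,c[0]-h:c[0]+h+1].reshape(-1,3);q=q[abs(q[:,2]-H-2.5)<6];print(nm,np.median(q,0).round(1),((np.percentile(q,2,0)+np.percentile(q,98,0))/2).round(1))
for nm,(x0,y0,x1,y1) in dict(box=(280,128,345,172),bottles=(365,120,415,158),mug=(145,125,200,170)).items():
    q=P[y0:y1,x0:x1].reshape(-1,3);q=q[(q[:,2]>15)&(q[:,2]<200)];print(nm,np.percentile(q,3,0).round(),np.percentile(q,97,0).round())
E
```

```text
low [[426.1, -44.1], [426.3, -44.5]] 11.253214836120605
tall [[440.1, -168.5], [440.2, -168.4]] 10.7928466796875
vialL [425.2 169.4  58.4] [425.2 170.3  59.2]
pestle [428.4  56.1  71.7] [428.5  55.2  71.7]
vialR [ 428.7 -262.5   58. ] [ 428.  -263.3   58.8]
low [427.2 -43.9  46.8] [427.2 -43.9  46.8]
tall [ 442.1 -169.8   64.3] [ 442.3 -169.6   64.8]
big [ 421.4 -385.2   54.1] [ 421.4 -385.    54. ]
box [ 684. -142.   27.] [757. -20.  46.]
bottles [ 713. -295.   19.] [ 748. -216.  100.]
mug [685. 189.  18.] [765. 288.  93.]
```

Emit:
jog_arm(moves=[[[0.6, -1, 0], [0, 0, -1], 1], [[0.6, -1, 0], [0, 0, -1], 1], [[0.5, -1, 0], [0, 0, -1], 1], [[0.3, -1, 0], [0, 0, -1], 1], [[0.2, -1, 0], [0, 0, -1], 1]], force=20)

```text
t: 0.72
eef_pos: [417.3, 294.3, 291.7]
tool_rot: [0.478, 0.878, -0.0, -0.0]
contact_force: [1.0, 0.1, -0.1]
width: 95.2
grasp_force: 0.0
```

Emit:
jog_arm(moves=[[[0.05, -0.7, -0.4], [0, 0, -1], 1], [[0.05, -0.7, -0.5], [0, 0, -1], 1], [[0.05, -0.6, -0.5], [0, 0, -1], 0.8], [[0, -0.07, -0.2], [0, 0, -1], 0.7], [[0, 0, 0], [0, 0, -1], 0.7]])

```text
t: 1.35
eef_pos: [424.9, 171.0, 194.1]
tool_rot: [0.69, 0.724, -0.002, -0.001]
contact_force: [0.4, -0.3, 0.6]
width: 70.6
grasp_force: 0.0
```

Emit:
jog_arm(moves=[[[0, 0, -0.7], [0, 0, -0.4], 0.7], [[0, 0, -0.6], [0, 0, 0], 0.7], [[0, 0, -0.43], [0, 0, 0], 0.7], [[0, 0, 0], [0, 0, 0], 0.2], [[0, 0, 0], [0, 0, 0], 0.1]], force=15)

```text
t: 1.98
eef_pos: [426.6, 172.3, 93.3]
tool_rot: [0.703, 0.711, 0.001, 0.0]
contact_force: [-0.1, -0.3, 0.2]
width: 51.7
grasp_force: 0.0
```

Emit:
jog_arm(moves=[[[0, 0, 0], [0, 0, 0], 0.1], [[0, 0, 0], [0, 0, 0], 0.1], [[0, 0, 0], [0, 0, 0], 0.1]])

```text
t: 2.35
eef_pos: [426.6, 172.3, 93.3]
tool_rot: [0.703, 0.711, 0.001, 0.0]
contact_force: [-0.1, -0.1, 2.8]
width: 26.6
grasp_force: 15.0
```

Emit:
jog_arm(moves=[[[0, 0, 0.3], [0, 0, 0], 0.1], [[0.2, 0, 0.5], [0, 0, 0], 0.1], [[0.7, -0.2, 0.1], [0, 0, 0], 0.1], [[0.8, -0.2, 0], [0, 0, 0], 0.1], [[0.5, -0.17, 0], [0, 0, 0], 0.1]])

```text
t: 2.98
eef_pos: [560.1, 137.4, 147.0]
tool_rot: [0.703, 0.711, 0.001, 0.0]
contact_force: [0.2, 0.1, -0.0]
width: 26.8
grasp_force: 15.0
```

Emit:
jog_arm(moves=[[[0, 0, -0.4], [0, 0, 0], 0.1], [[0, 0, -0.3], [0, 0, 0], 0.1], [[0, 0, -0.1], [0, 0, 0], 0.1], [[0, 0, -0.02], [0, 0, 0], 0.1]])

```text
t: 3.48
eef_pos: [557.7, 138.1, 97.3]
tool_rot: [0.703, 0.711, -0.0, -0.0]
contact_force: [-3.1, 0.1, 3.9]
width: 27.0
grasp_force: 15.0
```

Emit:
jog_arm(moves=[[[0, 0, 0], [0, 0, 0], 0.35], [[0, 0, 0], [0, 0, 0], 0.45], [[0, 0, 0], [0, 0, 0], 0.5], [[0, 0, 0.4], [0, 0, 0], 0.5], [[0, 0, 0.8], [0, 0, 0], 0.6]])

```text
t: 4.1
eef_pos: [556.4, 137.6, 167.4]
tool_rot: [0.703, 0.711, -0.002, -0.002]
contact_force: [0.7, -0.0, 0.5]
width: 52.9
grasp_force: 0.0
```

```bash
python3 - <<'E'
from h import *
p,d=imaging.capture("side");cv2.imwrite("pics/s1.png",cv2.resize(p[220:480,180:480,::-1],None,fx=2,fy=2))
print(robot.observe()["eef_pos"])
E
```

```text
[560.84105294 138.43680629 176.745772  ]
```

View pics/s1.png

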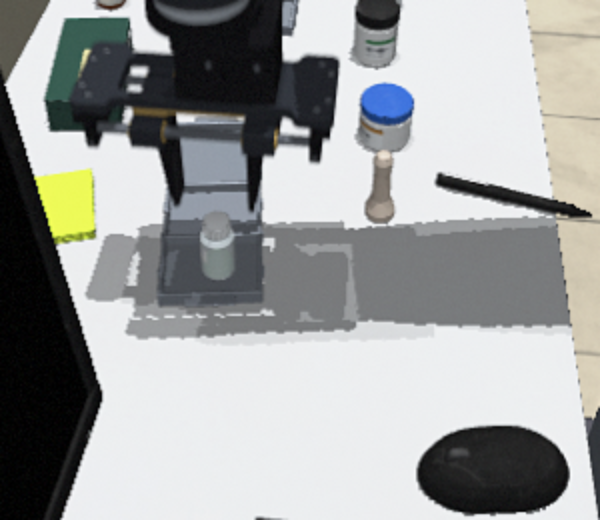

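The vial stands upright in the end bay (crop pixel 217,245) and the fingers are clear. Pestle next.

Emit:
jog_arm(moves=[[[-0.6, -0.4, 0], [0, 0, 0], 0.6], [[-0.8, -0.5, 0], [0, 0, 0], 0.6], [[-0.6, -0.35, 0], [0, 0, 0], 0.6], [[-0.2, -0.12, 0], [0, 0, 0], 0.6], [[0, 0, 0], [0, 0, 0], 0.6]])

```text
t: 4.78
eef_pos: [426.4, 55.6, 169.7]
tool_rot: [0.704, 0.711, 0.001, 0.001]
contact_force: [-0.4, 0.6, 0.6]
width: 57.5
grasp_force: 0.0
```

Emit:
jog_arm(moves=[[[0.03, 0, -0.5], [0, 0, 0], 0.6], [[0, 0, -0.5], [0, 0, 0], 0.6], [[0, 0, -0.24], [0, 0, 0], 0.6], [[0, 0, 0], [0, 0, 0], 0.1], [[0, 0, 0], [0, 0, 0], 0.1]])

```text
t: 5.4
eef_pos: [429.0, 55.9, 95.9]
tool_rot: [0.703, 0.711, 0.001, 0.001]
contact_force: [0.2, -0.1, -0.2]
width: 42.8
grasp_force: 0.0
```

Emit:
jog_arm(moves=[[[0, 0, 0], [0, 0, 0], 0.1], [[0, 0, 0], [0, 0, 0], 0.1], [[0, 0, 0], [0, 0, 0], 0.1]])

```text
t: 5.78
eef_pos: [428.4, 55.7, 95.8]
tool_rot: [0.703, 0.711, 0.001, 0.0]
contact_force: [-0.6, -0.0, 3.2]
width: 23.5
grasp_force: 15.1
```

Emit:
jog_arm(moves=[[[0, 0, 0.3], [0, 0, 0], 0.1], [[0.2, 0.05, 0.5], [0, 0, 0], 0.1], [[0.7, 0.1, 0.1], [0, 0, 0], 0.1], [[0.8, 0.15, 0], [0, 0, 0], 0.1], [[0.65, 0.1, 0], [0, 0, 0], 0.1]])

```text
t: 6.4
eef_pos: [570.5, 80.0, 149.0]
tool_rot: [0.703, 0.711, 0.0, 0.0]
contact_force: [-0.1, 0.0, -0.5]
width: 23.5
grasp_force: 14.9
```

Emit:
jog_arm(moves=[[[0, 0, -0.4], [0, 0, 0], 0.1], [[0, 0, -0.3], [0, 0, 0], 0.1], [[0, 0, -0.1], [0, 0, 0], 0.1], [[0, 0, -0.02], [0, 0, 0], 0.1]])

```text
t: 6.9
eef_pos: [568.2, 79.6, 99.8]
tool_rot: [0.703, 0.711, -0.001, -0.001]
contact_force: [-2.8, 0.3, 6.0]
width: 23.3
grasp_force: 15.2
```

Emit:
jog_arm(moves=[[[0, 0, 0], [0, 0, 0], 0.3], [[0, 0, 0], [0, 0, 0], 0.4], [[0, 0, 0], [0, 0, 0], 0.45], [[0, 0, 0.4], [0, 0, 0], 0.5], [[0, 0, 0.8], [0, 0, 0], 0.7]])

```text
t: 7.52
eef_pos: [567.2, 79.6, 169.8]
tool_rot: [0.703, 0.711, -0.002, -0.002]
contact_force: [1.2, -0.6, 1.1]
width: 52.2
grasp_force: 0.0
```

Emit:
jog_arm(moves=[[[-0.6, -0.5, 0], [0, 0, 0], 1], [[-0.8, -0.7, 0], [0, 0, 0], 1], [[-0.7, -0.6, 0], [0, 0, 0], 1], [[-0.25, -0.25, 0], [0, 0, 0], 1], [[0, 0, 0], [0, 0, 0], 1]])

```text
t: 8.15
eef_pos: [428.2, -43.1, 171.7]
tool_rot: [0.704, 0.71, 0.0, 0.0]
contact_force: [-0.3, -0.0, 0.0]
width: 94.6
grasp_force: 0.0
```

```bash
python3 - <<'E'
from h import *
p,d=imaging.capture("side");cv2.imwrite("pics/s2.png",cv2.resize(p[160:420,180:480,::-1],None,fx=2,fy=2))
print(robot.observe()["eef_pos"])
E
```

```text
[428.95117385 -42.67109482 171.98314039]
```

View pics/s2.png

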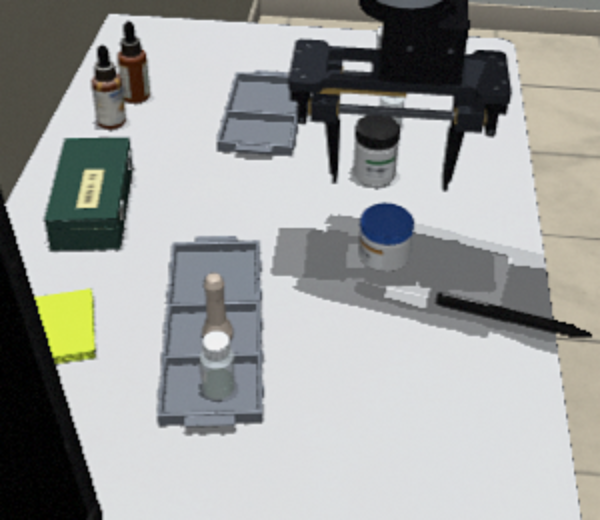

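The pestle (crop 215,300) and vial (217,365) stand upright in their bays. The gripper is over the low jar.

Emit:
jog_arm(moves=[[[-0.02, -0.02, -0.5], [0, 0, 0], 1], [[0, 0, -0.5], [0, 0, 0], 1], [[0, 0, -0.34], [0, 0, 0], 1], [[0, 0, 0], [0, 0, 0], 0.3], [[0, 0, 0], [0, 0, 0], 0.3]], force=20)

```text
t: 8.82
eef_pos: [428.7, -43.4, 92.1]
tool_rot: [0.703, 0.711, 0.0, 0.001]
contact_force: [-0.1, 0.1, -0.0]
width: 80.5
grasp_force: 0.0
```

Emit:
jog_arm(moves=[[[0, 0, 0], [0, 0, 0], 0.3], [[0, 0, 0], [0, 0, 0], 0.3], [[0, 0, 0], [0, 0, 0], 0.3]])

```text
t: 9.2
eef_pos: [427.8, -43.7, 91.7]
tool_rot: [0.703, 0.711, 0.0, 0.0]
contact_force: [-0.7, 1.3, 3.2]
width: 50.6
grasp_force: 16.8
```

Emit:
jog_arm(moves=[[[0, 0, 0.3], [0, 0, 0], 0.3], [[0.3, 0, 0.5], [0, 0, 0], 0.3], [[0.8, -0.2, 0.2], [0, 0, 0], 0.3], [[0.8, -0.7, 0], [0, 0, 0], 0.3], [[0.5, -0.9, 0], [0, 0, 0], 0.3]])

```text
t: 9.82
eef_pos: [572.5, -151.4, 151.5]
tool_rot: [0.702, 0.712, 0.0, 0.0]
contact_force: [-0.5, 0.3, -1.0]
width: 50.6
grasp_force: 20.0
```

Emit:
jog_arm(moves=[[[0, -0.9, 0], [0, 0, 0], 0.3], [[0, -0.8, 0], [0, 0, 0], 0.3], [[0, -0.5, 0], [0, 0, 0], 0.3], [[0, -0.1, 0], [0, 0, 0], 0.3], [[0, 0, 0], [0, 0, 0], 0.3]])

```text
t: 10.45
eef_pos: [570.3, -288.5, 150.7]
tool_rot: [0.703, 0.711, 0.0, -0.001]
contact_force: [-0.3, 0.9, -1.9]
width: 50.4
grasp_force: 20.0
```

Emit:
jog_arm(moves=[[[0.03, -0.02, -0.4], [0, 0, 0], 0.3], [[0, 0, -0.3], [0, 0, 0], 0.3], [[0, 0, -0.18], [0, 0, 0], 0.3], [[0, 0, -0.03], [0, 0, 0], 0.3], [[0, 0, 0], [0, 0, 0], 0.3]])

```text
t: 11.08
eef_pos: [572.8, -290.0, 97.0]
tool_rot: [0.703, 0.711, 0.0, 0.0]
contact_force: [-0.4, 0.1, -1.5]
width: 50.5
grasp_force: 20.0
```

Emit:
jog_arm(moves=[[[0, 0, -0.02], [0, 0, 0], 0.3], [[0, 0, -0.01], [0, 0, 0], 0.3]])

```text
t: 11.32
eef_pos: [572.8, -290.3, 95.6]
tool_rot: [0.703, 0.711, 0.0, 0.001]
contact_force: [-0.3, -0.1, 1.7]
width: 50.7
grasp_force: 20.0
```

Emit:
jog_arm(moves=[[[0, 0, 0], [0, 0, 0], 0.65], [[0, 0, 0], [0, 0, 0], 0.7], [[0, 0, 0], [0, 0, 0], 0.7], [[0, 0, 0.5], [0, 0, 0], 0.7], [[0, 0, 0.8], [0, 0, 0], 0.7]])

```text
t: 11.95
eef_pos: [571.2, -289.3, 171.2]
tool_rot: [0.703, 0.711, -0.001, -0.002]
contact_force: [0.3, 0.6, 0.9]
width: 66.3
grasp_force: 0.0
```

Emit:
jog_arm(moves=[[[-0.6, 0.1, 0], [0, 0, 0], 0.7], [[-0.8, 0.15, 0], [0, 0, 0], 0.7], [[-0.7, 0.15, 0], [0, 0, 0], 0.7], [[-0.3, 0.05, 0], [0, 0, 0], 0.7], [[0, 0, 0], [0, 0, 0], 0.7]])

```text
t: 12.58
eef_pos: [427.7, -262.8, 172.9]
tool_rot: [0.704, 0.711, 0.0, 0.0]
contact_force: [1.7, -0.5, 0.5]
width: 66.4
grasp_force: 0.0
```

```bash
python3 - <<'E'
from h import *
p,d=imaging.capture("side");cv2.imwrite("pics/s3.png",cv2.resize(p[150:280,250:450,::-1],None,fx=3,fy=3))
print(robot.observe()["eef_pos"])
E
```

```text
[ 428.58044375 -263.14279785  173.19048893]
```

View pics/s3.png

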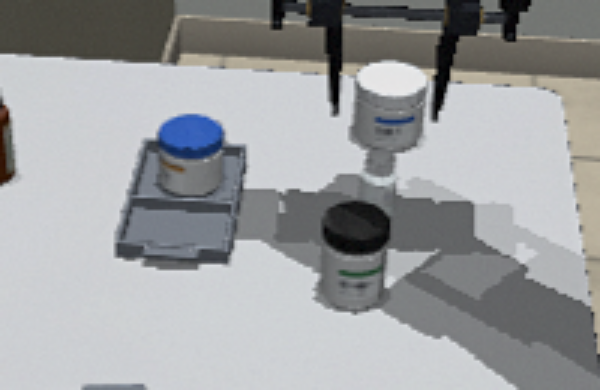

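The low jar stands upright in the short tray's wide bay (crop 190,155). Now the second vial.

Emit:
jog_arm(moves=[[[0, 0, -0.5], [0, 0, 0], 0.7], [[0, 0, -0.5], [0, 0, 0], 0.7], [[0, 0, -0.33], [0, 0, 0], 0.7], [[0, 0, 0], [0, 0, 0], 0.1], [[0, 0, 0], [0, 0, 0], 0.1]], force=15)

```text
t: 13.25
eef_pos: [429.6, -263.5, 94.0]
tool_rot: [0.703, 0.711, 0.0, 0.001]
contact_force: [0.7, 0.0, -0.4]
width: 51.8
grasp_force: 0.0
```

Emit:
jog_arm(moves=[[[0, 0, 0], [0, 0, 0], 0.1], [[0, 0, 0], [0, 0, 0], 0.1], [[0, 0, 0], [0, 0, 0], 0.1], [[0, 0, 0], [0, 0, 0], 0.1]])

```text
t: 13.75
eef_pos: [428.8, -263.3, 93.8]
tool_rot: [0.703, 0.711, 0.0, 0.001]
contact_force: [-0.7, -0.4, 2.4]
width: 26.9
grasp_force: 15.0
```

Emit:
jog_arm(moves=[[[0, 0.1, 0.4], [0, 0, 0], 0.1], [[0.2, 0.3, 0.5], [0, 0, 0], 0.1], [[0.8, 0.3, 0], [0, 0, 0], 0.1], [[0.8, 0, 0], [0, 0, 0], 0.1], [[0.6, 0, 0], [0, 0, 0], 0.1]])

```text
t: 14.38
eef_pos: [574.0, -220.5, 147.0]
tool_rot: [0.703, 0.711, 0.0, 0.0]
contact_force: [-0.4, 0.1, -0.6]
width: 27.1
grasp_force: 15.0
```

Emit:
jog_arm(moves=[[[0, 0, -0.4], [0, 0, 0], 0.1], [[0, 0, -0.3], [0, 0, 0], 0.1], [[0, 0, -0.1], [0, 0, 0], 0.1], [[0, 0, -0.02], [0, 0, 0], 0.1]])

```text
t: 14.88
eef_pos: [572.0, -221.1, 97.7]
tool_rot: [0.703, 0.711, -0.0, -0.0]
contact_force: [-0.9, -0.5, 0.7]
width: 26.9
grasp_force: 15.0
```

Emit:
jog_arm(moves=[[[0, 0, -0.01], [0, 0, 0], 0.1], [[0, 0, 0], [0, 0, 0], 0.35], [[0, 0, 0], [0, 0, 0], 0.45], [[0, 0, 0], [0, 0, 0], 0.5], [[0, 0, 0.4], [0, 0, 0], 0.5]])

```text
t: 15.5
eef_pos: [571.0, -220.3, 119.1]
tool_rot: [0.703, 0.711, -0.001, -0.002]
contact_force: [-0.7, -0.1, 0.1]
width: 47.2
grasp_force: 0.0
```

Emit:
jog_arm(moves=[[[0, 0, 0.8], [0, 0, 0], 0.8], [[-0.7, 0.3, 0], [0, 0, 0], 1], [[-0.8, 0.3, 0], [0, 0, 0], 1], [[-0.6, 0.25, 0], [0, 0, 0], 1], [[-0.1, 0, 0], [0, 0, 0], 1]])

```text
t: 16.12
eef_pos: [438.7, -169.0, 168.7]
tool_rot: [0.703, 0.711, -0.0, -0.0]
contact_force: [0.6, -0.2, 0.1]
width: 91.6
grasp_force: 0.0
```

```bash
python3 - <<'E'
from h import *
p,d=imaging.capture("side");cv2.imwrite("pics/s4.png",cv2.resize(p[150:280,250:450,::-1],None,fx=3,fy=3))
print(robot.observe()["eef_pos"])
E
```

```text
[ 439.41458809 -169.70961454  169.19965744]
```

View pics/s4.png

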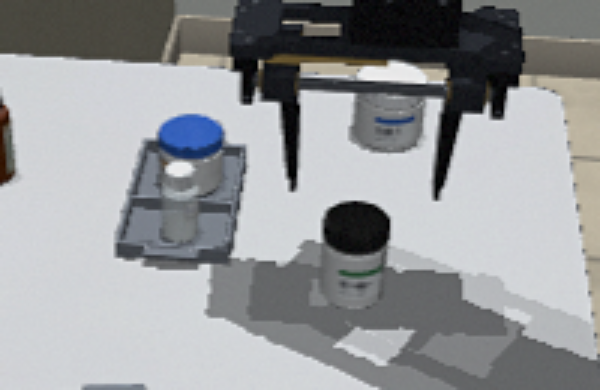

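Both short-tray items stand upright, the vial at crop (180,205) and the low jar at (190,155). The last item is the tall jar.

Emit:
jog_arm(moves=[[[0.02, 0, -0.5], [0, 0, 0], 1], [[0, 0, -0.5], [0, 0, 0], 1], [[0, 0, -0.24], [0, 0, 0], 1], [[0, 0, 0], [0, 0, 0], 0.3], [[0, 0, 0], [0, 0, 0], 0.3]], force=20)

```text
t: 16.8
eef_pos: [442.7, -170.5, 95.9]
tool_rot: [0.703, 0.711, 0.0, 0.001]
contact_force: [-0.7, -0.2, -0.4]
width: 80.5
grasp_force: 0.0
```

Emit:
jog_arm(moves=[[[0, 0, 0], [0, 0, 0], 0.3], [[0, 0, 0], [0, 0, 0], 0.3], [[0, 0, 0], [0, 0, 0], 0.3], [[0, 0, 0], [0, 0, 0], 0.3]])

```text
t: 17.3
eef_pos: [441.8, -170.1, 95.1]
tool_rot: [0.703, 0.711, 0.0, 0.0]
contact_force: [-0.6, -0.5, 1.5]
width: 46.7
grasp_force: 20.0
```

Emit:
jog_arm(moves=[[[0, 0, 0.4], [0, 0, 0], 0.3], [[0.4, 0.4, 0.5], [0, 0, 0], 0.3], [[0.7, 0.8, 0.1], [0, 0, 0], 0.3], [[0.8, 0.8, 0], [0, 0, 0], 0.3], [[0.4, 0.6, 0], [0, 0, 0], 0.3]])

```text
t: 17.92
eef_pos: [576.3, -17.2, 154.7]
tool_rot: [0.703, 0.711, 0.0, 0.0]
contact_force: [-0.6, -1.4, -1.1]
width: 46.4
grasp_force: 20.0
```

Emit:
jog_arm(moves=[[[0, 0.3, 0], [0, 0, 0], 0.3], [[0, 0.1, 0], [0, 0, 0], 0.3], [[0, 0, -0.3], [0, 0, 0], 0.3], [[0, 0, -0.3], [0, 0, 0], 0.3], [[0, 0, 0], [0, 0, 0], 0.3]])

```text
t: 18.55
eef_pos: [572.6, 4.3, 115.5]
tool_rot: [0.704, 0.71, -0.002, -0.002]
contact_force: [-0.4, -0.2, -1.1]
width: 46.2
grasp_force: 20.0
```

Emit:
jog_arm(moves=[[[0.1, 0.08, -0.05], [0, 0, 0], 0.3], [[0, 0, -0.1], [0, 0, 0], 0.3], [[0, 0, 0], [0, 0, 0], 0.3]])

```text
t: 18.92
eef_pos: [580.8, 9.9, 109.4]
tool_rot: [0.703, 0.711, -0.0, -0.0]
contact_force: [-1.6, 0.3, -1.4]
width: 46.5
grasp_force: 20.0
```

Emit:
jog_arm(moves=[[[0, 0, -0.1], [0, 0, 0], 0.3], [[0, 0, -0.04], [0, 0, 0], 0.3], [[0, 0, 0], [0, 0, 0], 0.3]])

```text
t: 19.3
eef_pos: [580.6, 9.8, 100.9]
tool_rot: [0.703, 0.711, -0.0, -0.0]
contact_force: [0.9, 0.2, -1.5]
width: 46.8
grasp_force: 20.0
```

Emit:
jog_arm(moves=[[[0, 0, -0.02], [0, 0, 0], 0.3], [[0, 0, -0.015], [0, 0, 0], 0.3], [[0, 0, 0], [0, 0, 0], 0.3]])

```text
t: 19.68
eef_pos: [580.9, 9.8, 99.3]
tool_rot: [0.703, 0.711, 0.0, 0.0]
contact_force: [-0.2, 0.8, -1.1]
width: 46.6
grasp_force: 20.0
```

Emit:
jog_arm(moves=[[[0, 0, -0.015], [0, 0, 0], 0.3], [[0, 0, 0], [0, 0, 0], 0.3]])

```text
t: 19.92
eef_pos: [581.0, 9.8, 99.1]
tool_rot: [0.703, 0.711, -0.0, 0.0]
contact_force: [-2.5, 0.2, 5.3]
width: 46.4
grasp_force: 20.0
```

Touching down. I release, raise and move clear.

Emit:
jog_arm(moves=[[[0, 0, 0], [0, 0, 0], 0.55], [[0, 0, 0], [0, 0, 0], 0.65], [[0, 0, 0], [0, 0, 0], 0.65], [[0, 0, 0.4], [0, 0, 0], 0.65], [[0, 0, 0.8], [0, 0, 0], 0.65]])

```text
t: 20.55
eef_pos: [579.1, 9.9, 168.2]
tool_rot: [0.703, 0.711, -0.002, -0.002]
contact_force: [0.2, 0.3, 0.5]
width: 61.8
grasp_force: 0.0
```

Emit:
jog_arm(moves=[[[0, 0, 0.8], [0, 0, 0], 0.65], [[-0.7, 0, 0.3], [0, 0, 0], 0.65], [[-0.9, -0.3, 0], [0, 0, 0], 0.65], [[-0.9, -0.3, 0], [0, 0, 0], 0.65], [[0, 0, 0], [0, 0, 0], 0.65]])

```text
t: 21.18
eef_pos: [427.7, -26.5, 235.2]
tool_rot: [0.704, 0.71, -0.0, -0.0]
contact_force: [0.9, -0.0, -0.3]
width: 61.9
grasp_force: 0.0
```

```bash
python3 - <<'E'
from h import *
p,d=imaging.capture("side");cv2.imwrite("pics/s5.png",p[:,:,::-1])
p,d=imaging.capture("top");cv2.imwrite("pics/t5.png",p[:,:,::-1]); P=cloud("top",d)
for nm,c,H in(("tall",(581,10),68),("pestle",(569,80),76),("vialL",(558,138),62),("low",(573,-290),50),("vialR",(572,-221),62),("big",(421.4,-385),53)):
    q=P.reshape(-1,3);q=q[(np.hypot(q[:,0]-c[0],q[:,1]-c[1])<32)&(abs(q[:,2]-H-1)<6)];w=np.median(q,0)
    C,a=((571,69),8.8) if nm in("tall","pestle","vialL") else ((573,-261),0.1)
    t=np.radians(a);e=w[:2]-C;print(nm,w.round(1),len(q),"tray",np.round([np.cos(t)*e[0]+np.sin(t)*e[1],-np.sin(t)*e[0]+np.cos(t)*e[1]],1))
E
```

```text
tall [579.1  11.   68. ] 345 tray [ -0.9 -58.6]
pestle [566.2  79.3  74.2] 40 tray [-3.2 10.9]
vialL [555.1 134.6  62. ] 78 tray [-5.7 67.2]
low [ 571.  -290.3   50.7] 389 tray [ -2.  -29.3]
vialR [ 569.6 -219.6   61.9] 79 tray [-3.3 41.4]
big [ 421.5 -385.2   53.9] 551 tray [-151.7 -123.9]
```

View pics/s5.png

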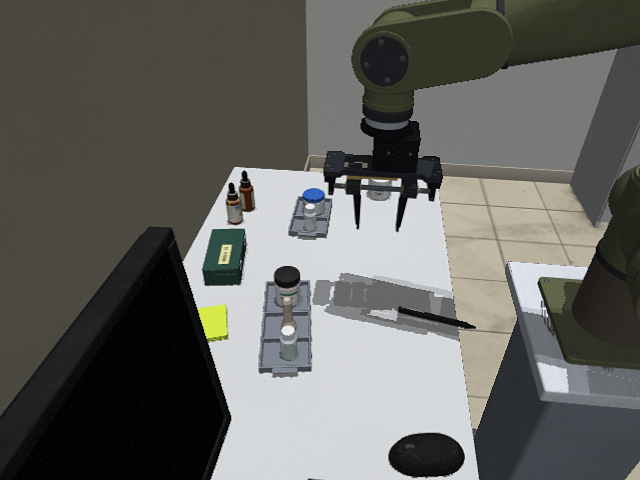

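View pics/t5.png

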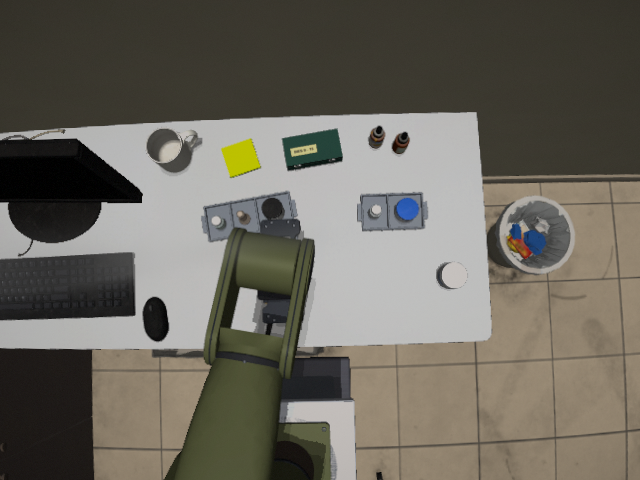

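In both views all five items stand upright and well inside their bays: long tray at pixels (216,222), (243,216) and (272,209), short tray at (376,212) and (407,209). The big jar has not moved and the arm is clear, so I hand in.

```bash
python3 -c "
from cell import robot
print(robot.finish_job())"
```

```text
the job is handed in; nothing more can be done
None
```

I handed the job in after about 21 s of robot time: the last pictures showed all five things upright in their bays, the big jar unmoved and the arm clear, but the hand-in call returned no verdict.

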